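# Hang the second slide carrier on the drip arm

## Robot

A 6-joint arm with a two-finger parallel gripper is mounted at the origin on the work surface. World frame = base frame: x ahead of the robot, y to its left, z up, the work surface at z = 0. Lengths are in m, angles in rad, forces in N, time in s.
With the tool pointing down it reaches from about 0.375 to 0.825 m from the base axis. Payload 5.5 kg.
Tool frame: the origin (TCP) lies at the centre of the arm's flange, where the gripper is bolted on; the fingertips stand 173 mm ahead of it and the grasp point (between the pads) lies 155 mm ahead of it; x points along the fingers, z is the direction in which the jaws open and shut, and the axes are right-handed (so a half turn about x gives the same grasp; the last joint's range is limited). The gripper opens to 85 mm and grips with 20 to 120 N. Pads are 22 mm wide; open, the fingers measure 114 mm over their backs; the gripper's body (76 mm by 85 mm) begins 54 mm behind the grasp point. The pads swing forward as they close: fully open they stand 13 mm farther back than shut.
Start: joints at [-1.144, 0.314, -0.047, 1.21, 0, 1.571], TCP at [0.248, -0.546, 0.405] pointing down, gripper open.
Joint ranges: [-2.67, 2.67], [-0.69, 1.73], [-1.03, 1.25], [-2.08, 2.16], [-1.42, 1.45], [-3.14, 3.14]. Speed limits (rad/s): [2.39, 2.39, 3.01, 3.14, 3.14, 3.14].

## Interface

Orientations are given as a unit quaternion [w, x, y, z].
In Python, from rig import ctrl gives the robot as it stands.
- The arm moves only by the shell command python3 -m inch 'ROWS'. ROWS is JSON, a list that holds one entry, the list of rows, each a list of 7 numbers: the turn, a rotation vector about the tool's x, y, z in rad, then the shift along the tool's x, y, z in m, then the finger opening in m, from 0 to 0.0854. In form: [[[wx, wy, wz, x, y, z, hand], ...]]. A call has 1 to 12 rows; each row shifts and turns the commanded pose from where the row before left it, along the tool's axes as they then stand; what a row does not reach is not made up. A row lasts 1/8 s, in which the tool goes at most 62.5 mm and 10.7 degrees, less where a joint would pass 70% of its speed; a pose out of reach is approached as far as the arm can. A call with a gripper value outside its range is refused whole. The fingers move at their own pace and stop on an object; the grip force is fixed at half the most. Time passes only in rows, so rows that do not move let the fingers close. It gives the time, the measured TCP pose, the force and the opening at its end, in the units of the state.
- ctrl.observe(): the state, without advancing time (a new reading comes with each control period).
- ctrl.snapshot(name): name is "scene" or "top" or "wrist"; returns (picture, depth): 400x640x3 uint8, blue, green, red; 400x640 float32, m along the optical axis (not along the pixel's ray), 0 where there is no reading.
- ctrl.camera_model(name): a dict with "fovy" (degrees; the focal length in pixels is half the picture's height over the tangent of half this angle, whatever the lens; pixels are square), "cx", "cy" (the principal point, pixels), "k1" (the pictures are not rectified: a ray, as slopes to the right and down, at radius r is drawn at 1 + k1 r^2 times it, then the intrinsics apply), "xyz" and "rotation" of the camera in the world. Camera axes: x right, y down, z forward; pixel columns grow to the right and rows downward; lengths in m; the calibration is good to about 2 mm. A picture is of the moment at which its call begins: read the wrist's pose just before it. camera_model takes no time and is no camera call; for the wrist camera it gives the pose at the moment of the call.
- ctrl.hand_in(): hands the job in, once; it reports no verdict.
The state is a dict: "clock": time; "joint_pos": joint angles; "qd": joint speeds; "effort": joint torques, N m; "tcp_pos": TCP position; "eef_rot": TCP orientation; "ft_force": force on the tool from outside, world axes, zero at the start; "moment": the same for the moment, N m; "grip_width": finger opening in m.
Only numpy, scipy, OpenCV 4.12 (cv2) and the standard library are available. Lean on these libraries where they do the work, as an engineer would, in place of code of your own. Each camera call takes 0.05 s, during which the arm holds its last target. There are 200 camera calls.

## Task

Lift the slide carrier out of the rinse dish by its tab and hang it by its bail on the springy drip arm, in front of the carrier already there: slide its crossbar lightly along the arm's top, feeling for the free notch, until it drops fully in, then let go. Be gentle: do not bear hard on the arm or stand, do not knock or unseat the first carrier, and leave everything else on the bench alone.

Things in the scene. Friction and masses are not known exactly. Their poses are not given: they have to be found in the camera images.
- second_grip (a point): Point in the grip tab of the carrier to hang, which stands in the rinse dish. Steel tab 18 mm (own x) x 10 mm (y) x 42 mm high on the middle of the bail's crossbar. The point is 117 mm above the carrier's foot, 33 above the crossbar's underside, 14 below the tab's top. Grip here across the 18 mm, fingers down, tips above the crossbar. z up; a half turn about z makes no difference.
- second_bar (a point): Same carrier, same axes: middle of the underside of its crossbar, a 6 mm round rod along own x, 84 mm above the foot, 33 mm below second_grip. It joins the tops of two upright rods 48 mm apart: a closed bail whose window is 42 mm wide and about 48 mm high, down to the carrier's body. The arm must thread this window from the arm's free end.
- second: The carrier to hang: stainless slide rack, body 84 (x) x 26 (y) x 32 mm high, with a bail and tab above, 131 mm high in all; 0.13 to 0.21 kg. Origin at the middle of its foot.
- first_bar (a point): Middle of the underside of the crossbar of the first carrier, an equal one, already hanging on the arm in the seat next to the post. Its foot is 84 mm below this point, its tab's top 47 mm above. Axes as its twin's.
- first: The first carrier as a whole; origin at the middle of its foot, 84 mm below first_bar.
- drip_tip (a point): Centre of the top of the raised end cap of the drip arm, some 150 mm above the bench. The arm is a level steel bar 12 mm wide, 13 deep, along this frame's y (+y outward to the free end, z up). The cap spans y +15 to -15 mm; its underside is 24 mm below this point. The arm's flat top is 10 mm below it, from y -15 to -99. The arm is sprung: it sinks 0.5 mm per newton and comes back.
- root_seat (a point): Floor of the first carrier's notch, y = -103.5 mm from drip_tip, 15 mm below it; same axes. The free notch is alike (square-edged, across the arm, 8.5 mm long along y, 5 mm deep) but on a sleeve clamped at random: its middle is 47 to 75 mm outward (+y) of this point and is not reported. A crossbar in it has its underside 15 mm below drip_tip, on the flat 10 mm.
- stand: Drip stand, fixed: white plastic foot 150 (x) x 210 (y) mm with a drip tray 18 mm high, and a steel post 20 mm round, 40 mm inward of the first seat, 4 mm higher than the arm's top. Origin on the bench under the first seat; y outward along the arm.
- dish: White ceramic rinse dish, 114 (x) x 58 (y) x 45 mm high, 5 mm walls, in which the second carrier stands, its axes nearly along the dish's. Fixed. Origin under its centre.
- dropper: Bystander: white dropper bottle, 28 mm round, 75 mm high.
- stain_jar: Bystander: amber jar, 52 mm round, 75 mm high.
- rinse_jar: Bystander: amber jar, like the other.
- slide_pack: Bystander: small cardboard pack, 30 x 80 x 28 mm.
- forceps: Bystander: steel forceps lying flat, 120 mm long.
There are look-alikes about, which are no part of the job. What is shaped like the first but green or yellow is not meant.

How it is judged:
On the way:
1. the second carrier is lifted clear of the dish (z of second in the frame of dish above 0.047 m), for 0.1 s.
At the end, for the whole second after the job is handed in: Second carrier at rest (<0.03 m/s), upright (0.2 rad), its crossbar underside 13-19 mm below the end cap's top, 20-66 mm inward of the cap's middle, within 18 mm of the arm's centre line; first carrier likewise at rest and upright, 13-19 mm below, 95-112 mm inward (z of second_bar in the frame of drip_tip between -0.019 and -0.013 m and y of second_bar in the frame of drip_tip between -0.066 and -0.02 m and x of second_bar in the frame of drip_tip between -0.018 and 0.018 m and angle between each of second, first's own z axis and vertical below 0.2 rad and linear speed of each of second, first below 0.03 m/s and z of first_bar in the frame of drip_tip between -0.019 and -0.013 m and y of first_bar in the frame of drip_tip between -0.112 and -0.095 m); the robot touches nothing.
It fails at once if the second carrier bears on the drip stand or its arm with more than 12 N (contact force between second and stand above 12 N).
It fails at once if the robot presses on the drip stand or its arm with more than 12 N (contact force between any of the fingers, the arm and stand above 12 N).
It fails at once if the first carrier is struck by the second or by the robot with more than 3 N (contact force between any of second, the fingers, the arm and first above 3 N).
It fails at once if the first carrier's crossbar comes up out of its notch (z of first_bar in the frame of drip_tip above -0.0115 m).
It fails at once if a bystander is pushed more than 30 mm (distance of any of dropper, stain_jar, rinse_jar, slide_pack, forceps from where it was at the start of the episode above 0.03 m).
It also fails if it takes over 61 s, if anything falls off the work surface, if the arm or the gripper's body presses on something with over 40 N, if the wrist force passes 120 N, or if a joint passes its speed limit or range.

## Working session

There is one attempt and no reset: what is moved stays moved. The work goes in short steps, Python scripts to look and compute and a shell command to move; the robot and the scene stay as the last step left them, time stands still between calls to the robot, and variables do not carry over. Pictures are saved under pics/ and viewed, about 8 in all and at most 12, crops included, and the job is handed in when it is done.

```bash
ls; mkdir -p pics
cat > h.py <<'E'
import numpy as np, cv2
from rig import ctrl
def px2w(m,u,v,d=None,z=None):
    f=200/np.tan(np.radians(m["fovy"])/2)
    a=np.array([(u-m["cx"])/f,(v-m["cy"])/f]); s=a.copy()
    for _ in range(20): s=a/(1+m["k1"]*(s@s))
    R=np.array(m["rotation"]).reshape(3,3); r=R@np.array([s[0],s[1],1]); o=np.array(m["xyz"])
    if d is None: d=(z-o[2])/r[2]
    return o+r*d
def w2px(m,p):
    f=200/np.tan(np.radians(m["fovy"])/2)
    R=np.array(m["rotation"]).reshape(3,3); c=R.T@(np.array(p)-np.array(m["xyz"])); s=c[:2]/c[2]
    s=s*(1+m["k1"]*(s@s)); return s*f+[m["cx"],m["cy"]]
E
python3 - <<'E'
from h import *
s=ctrl.observe(); print({k:np.round(v,4).tolist() for k,v in s.items()})
for n in ("scene","top"):
    m=ctrl.camera_model(n); print(n,m)
    p,d=ctrl.snapshot(n); cv2.imwrite(f"pics/{n}0.png",p); np.save(f"pics/{n}0.npy",d)
E
```

```text
pics
{'clock': 0.0, 'joint_pos': [-1.144, 0.3143, -0.0481, 1.2102, 0.0, 1.5708], 'qd': [0.0005, 0.0002, -0.0004, -0.0007, -0.001, 0.0013], 'effort': [0.0008, -53.958, 33.9756, 0.0193, 0.0002, 0.0], 'tcp_pos': [0.2483, -0.5459, 0.4038], 'eef_rot': [0.594, 0.3831, 0.5951, -0.3824], 'ft_force': [0.7028, -0.3523, 0.7539], 'moment': [-0.0285, -0.0319, 0.024], 'grip_width': 0.085}
scene {'fovy': 44.30598962433745, 'cx': 325.1650198729204, 'cy': 196.93503362206496, 'k1': -0.06865720692088963, 'xyz': array([1.41205494, 0.63597307, 0.77166527]), 'rotation': array([-0.21821601,  0.38025767,  0.78776892, -0.43267309])}
top {'fovy': 50.21961981116201, 'cx': 317.4570159234422, 'cy': 198.77292184495653, 'k1': -0.10187920516218396, 'xyz': array([ 0.36546455, -0.03754499,  1.18672214]), 'rotation': array([-0.06571883,  0.70410779, -0.70357609,  0.06995667])}
```

Run:
```python
s=open('h.py').read()
s=s.replace('np.array(m["rotation"]).reshape(3,3)','Q(m["rotation"])').replace('from rig import ctrl\n','from rig import ctrl\nfrom scipy.spatial.transform import Rotation as Ro\ndef Q(q): return Ro.from_quat(np.roll(np.array(q),-1)).as_matrix()\n')
open('h.py','w').write(s)
```

```text
(no output)
```

View pics/top0.png

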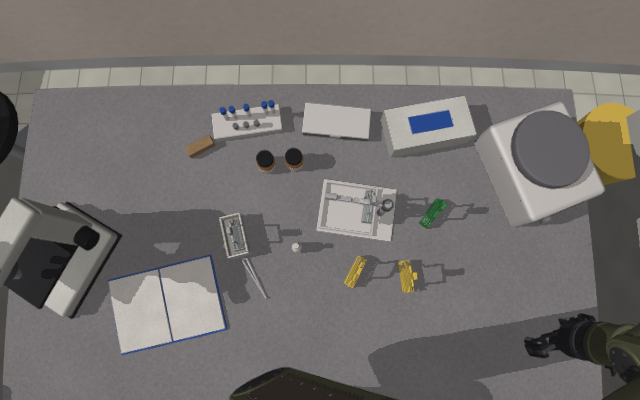

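View pics/scene0.png

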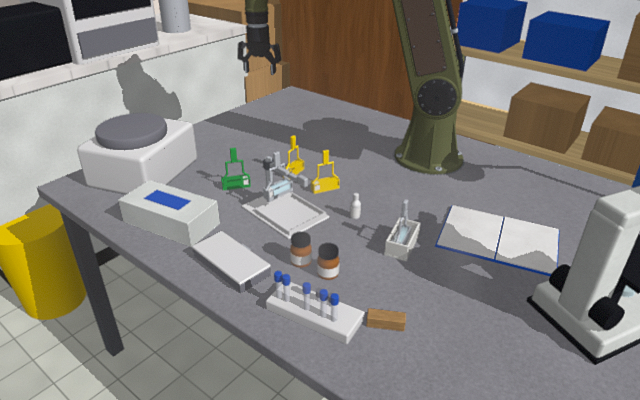

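Run:
```python
from h import *
p=cv2.imread('pics/top0.png')
a=cv2.resize(p[170:250,310:410],None,fx=6,fy=6,interpolation=cv2.INTER_CUBIC)
b=cv2.resize(p[205:265,210:260],None,fx=8,fy=8,interpolation=cv2.INTER_CUBIC)
c=np.zeros((560,800,3),np.uint8)
a=cv2.resize(a,(500,400)); b=cv2.resize(b,(300,360)); c[:400,:500]=a; c[:360,500:]=b
cv2.imwrite('pics/crop0.png',c[:400])
m=ctrl.camera_model("top"); d=np.load('pics/top0.npy')
for u,v,z in [(387,205,.14),(330,197,.15),(233,235,.117),(317,210,.0),(397,215,0)]:
    print(u,v,px2w(m,u,v,d[v,u]).round(3),px2w(m,u,v,z=z).round(3))
```

```text
387 205 [ 0.552 -0.216  0.15 ] [ 0.553 -0.218  0.14 ]
330 197 [ 0.572 -0.075  0.151] [ 0.572 -0.075  0.15 ]
233 235 [0.492 0.19  0.007] [0.48  0.169 0.117]
317 210 [ 0.565 -0.043 -0.004] [ 0.564 -0.043  0.   ]
397 215 [ 0.55  -0.269  0.003] [ 0.55  -0.269  0.   ]
```

View pics/crop0.png

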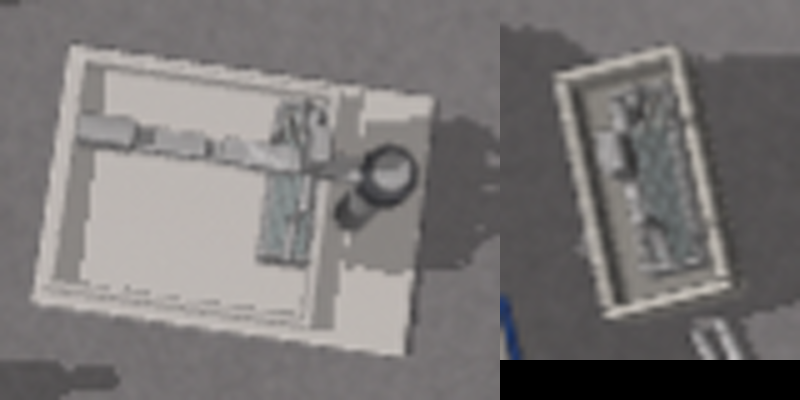

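The top view shows these candidates:
- Steel carrier in the dish at (233,235). This is the one to hang.
- Steel carrier on the arm at (369,206). This is the first.
- Decoys: yellow at (356,271) and (407,276), green at (433,213).

The crop confirms a steel carrier in the white dish. The end cap is at px (331,196) and the post at (387,205). Next I'll look with the wrist camera.

```bash
cat >> h.py <<'E'
def go(tgt,yaw=None):
    """print tool-axes shift and turn from the measured pose; yaw = world yaw of tool z (mod pi)"""
    s=ctrl.observe(); R=Q(s["eef_rot"]); p=np.array(s["tcp_pos"])
    cur=np.arctan2(R[1,2],R[0,2]); print("t",round(s["clock"],2),"tcp",p.round(4),"zyaw",round(cur,4),"xdir",R[:,0].round(3),"F",np.round(s["ft_force"],2),"w",round(s["grip_width"],4))
    if yaw is not None:
        e=(yaw-cur+np.pi/2)%np.pi-np.pi/2; w=R.T@[0,0,e]; print("turn tool",w.round(4))
    if tgt is not None: print("shift tool (before turn)",(R.T@(np.array(tgt)-p)).round(4)); 
    if yaw is not None and tgt is not None:
        R2=Ro.from_rotvec([0,0,e]).as_matrix()@R; print("shift tool (after turn)",(R2.T@(np.array(tgt)-p)).round(4))
E
python3 - <<'E'
from h import *
m=ctrl.camera_model("wrist"); s=ctrl.observe(); R=Q(s["eef_rot"]); print(R.round(3))
print("cam in tool",(R.T@(np.array(m["xyz"])-s["tcp_pos"])).round(3),(R.T@Q(m["rotation"])).round(2),m["fovy"])
go([0.53,-0.10,0.40],-0.14)
E
```

```text
[[-0.001  0.91   0.414]
 [ 0.001  0.414 -0.91 ]
 [-1.    -0.    -0.002]]
cam in tool [0.031 0.077 0.001] [[ 0.   -0.3   0.95]
 [ 0.   -0.95 -0.3 ]
 [ 1.    0.   -0.  ]] 63.04819290365565
t 0.1 tcp [ 0.2483 -0.5459  0.4039] zyaw -1.144 xdir [-0.001  0.001 -1.   ] F [0.48 0.18 0.46] w 0.0853
turn tool [-1.004  -0.     -0.0016]
shift tool (before turn) [ 0.0044  0.4411 -0.2893]
shift tool (after turn) [0.0036 0.4809 0.2168]
```

```bash
python3 -m inch '[[[0,0,0,0,0.04,-0.026,0.085],[0,0,0,0,0.04,-0.026,0.085],[0,0,0,0,0.04,-0.026,0.085],[0,0,0,0,0.04,-0.026,0.085],[0,0,0,0,0.04,-0.026,0.085],[0,0,0,0,0.04,-0.026,0.085],[0,0,0,0,0.04,-0.026,0.085],[0,0,0,0,0.04,-0.026,0.085],[0,0,0,0,0.04,-0.026,0.085],[0,0,0,0,0.04,-0.026,0.085],[0,0,0,0,0.04,-0.026,0.085]]]'; python3 -m inch '[[[-0.125,0,0,0,0,0,0.085],[-0.125,0,0,0,0,0,0.085],[-0.125,0,0,0,0,0,0.085],[-0.125,0,0,0,0,0,0.085],[-0.125,0,0,0,0,0,0.085],[-0.125,0,0,0,0,0,0.085],[-0.125,0,0,0,0,0,0.085],[-0.125,0,0,0,0,0,0.085],[0,0,0,0,0,0,0.085]]]'
python3 - <<'E'
from h import *
go([0.5,0.1,0.4],0.22)
m=ctrl.camera_model("wrist"); p,d=ctrl.snapshot("wrist"); cv2.imwrite("pics/w1.png",p); np.save("pics/w1.npy",d)
import pickle; pickle.dump(m,open("pics/w1.pkl","wb"))
E
```

```text
clock: 1.48
tcp_pos: [0.531, -0.1022, 0.4044]
eef_rot: [0.594, 0.383, 0.595, -0.383]
ft_force: [-0.0, -0.8, 0.7]
grip_width: 0.0851
clock: 2.6
tcp_pos: [0.5304, -0.1037, 0.4043]
eef_rot: [0.705, 0.051, 0.706, -0.051]
ft_force: [0.0, -0.7, 0.0]
grip_width: 0.0852
t 2.6 tcp [ 0.5304 -0.1037  0.4043] zyaw -0.1453 xdir [-0.001  0.    -1.   ] F [ 0.   -0.7   0.03] w 0.0852
turn tool [-3.653e-01  0.000e+00 -3.000e-04]
shift tool (before turn) [ 0.0044  0.1971 -0.0595]
shift tool (after turn) [0.0043 0.2054 0.0148]
```

View pics/w1.png

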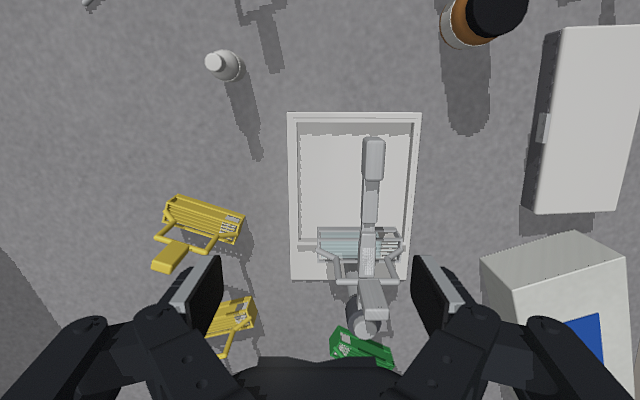

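The wrist view shows the cap's top at about (374,150), with the arm running down the picture. The first carrier's bar and tab are at (373,285) and the post is at (362,315). I'll enlarge this for the notch.

Run:
```python
from h import *
import pickle
p=cv2.imread("pics/w1.png"); d=np.load("pics/w1.npy"); m=pickle.load(open("pics/w1.pkl","rb"))
c=cv2.resize(p[130:330,320:430],None,fx=3,fy=3,interpolation=cv2.INTER_CUBIC)
c2=cv2.resize(p[180:280,345:400],None,fx=6,fy=6,interpolation=cv2.INTER_CUBIC)
o=np.zeros((600,670,3),np.uint8); o[:,:330]=c; o[:,340:]=c2; cv2.imwrite("pics/crop1.png",o)
for v in range(134,275,3):
    row=[]
    for u in (369,):
        row.append(px2w(m,u,v,d[v,u]).round(4))
    print(v,*row)
```

```text
134 [ 0.5933 -0.0785  0.0071]
137 [ 0.5756 -0.0634  0.1325]
140 [ 0.5736 -0.0635  0.1455]
143 [ 0.5732 -0.0654  0.1469]
146 [ 0.573  -0.0674  0.1472]
149 [ 0.5727 -0.0694  0.1477]
152 [ 0.5722 -0.071   0.15  ]
155 [ 0.5722 -0.0735  0.1481]
158 [ 0.5721 -0.0758  0.1472]
161 [ 0.5717 -0.0776  0.1487]
164 [ 0.5715 -0.0797  0.1487]
167 [ 0.5714 -0.082   0.148 ]
170 [ 0.5712 -0.0842  0.148 ]
173 [ 0.5708 -0.086   0.1493]
176 [ 0.5707 -0.0883  0.1486]
179 [ 0.5705 -0.0904  0.1489]
182 [ 0.5717 -0.096   0.137 ]
185 [ 0.5713 -0.0979  0.1386]
188 [ 0.5712 -0.1006  0.1373]
191 [ 0.5709 -0.1027  0.1383]
194 [ 0.5706 -0.1049  0.1385]
197 [ 0.5705 -0.1075  0.138 ]
200 [ 0.5702 -0.1097  0.1384]
203 [ 0.5701 -0.1125  0.1374]
206 [ 0.5698 -0.1148  0.1377]
209 [ 0.5694 -0.1167  0.1389]
212 [ 0.5693 -0.1194  0.1383]
215 [ 0.569  -0.1219  0.1382]
218 [ 0.5688 -0.1244  0.1381]
221 [ 0.5685 -0.1266  0.1388]
224 [ 0.569  -0.1319  0.1321]
227 [ 0.5686 -0.1339  0.1335]
230 [ 0.5684 -0.1367  0.1331]
233 [ 0.5678 -0.138   0.1358]
236 [ 0.5674 -0.1397  0.1378]
239 [ 0.5672 -0.1423  0.1376]
242 [ 0.5668 -0.1444  0.1386]
245 [ 0.5665 -0.147   0.1387]
248 [ 0.5663 -0.1499  0.1382]
251 [ 0.5661 -0.1528  0.1376]
254 [ 0.5659 -0.1553  0.1379]
257 [ 0.5656 -0.158   0.1379]
260 [ 0.5653 -0.1605  0.1382]
263 [ 0.5651 -0.1634  0.1379]
266 [ 0.5649 -0.1668  0.1367]
269 [ 0.5644 -0.1678  0.1396]
272 [ 0.5642 -0.1712  0.1385]
```

View pics/crop1.png

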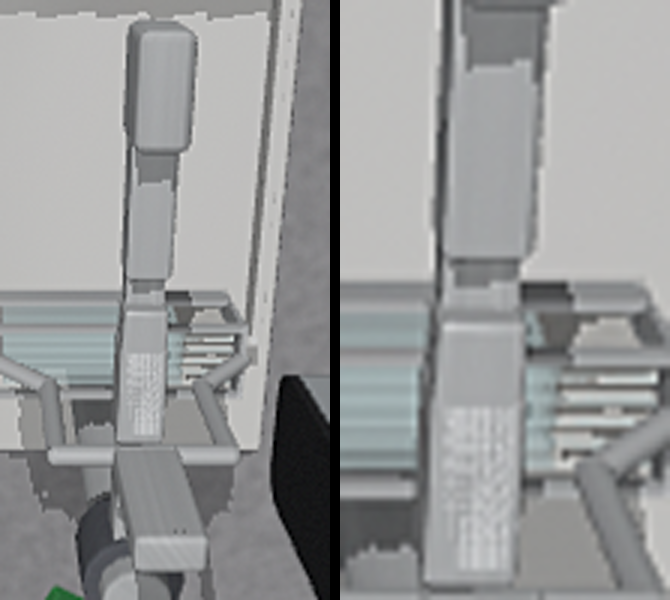

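Run:
```python
from h import *
import pickle
m=pickle.load(open("pics/w1.pkl","rb"))
P=lambda u,v,z: px2w(m,u,v,z=z)
tip=(P(375,139,.148)+P(375,181,.148))/2; a=P(371,200,.138); b=P(367.7,260,.138); n=P(369.3,228,.138)
print(tip,a,b,n, "width",P(363.7,200,.138)-P(378.3,200,.138))
dr=tip-b; dr[2]=0; dr/=np.linalg.norm(dr); print(dr, "yaw of stand x", np.arctan2(-dr[0],dr[1]), (a-b)/np.linalg.norm(a-b), "notch along",(n-tip)@dr, "cap len",np.linalg.norm(P(375,139,.148)-P(375,181,.148)))
```

```text
[ 0.57604117 -0.07790043  0.148     ] [ 0.57173739 -0.11006711  0.138     ] [ 0.56429113 -0.16045229  0.138     ] [ 0.5682457 -0.1328018  0.138    ] width [-0.0109794   0.00159843  0.        ]
[0.14091496 0.9900217  0.        ] yaw of stand x -0.14138553756622138 [ 1.46198786e-01  9.89255232e-01 -5.44948999e-16] notch along -0.05545204609904765 cap len 0.029853738686830666
```

```bash
python3 -m inch '[[[-0.12,0,0,0,0.035,-0.012,0.085],[-0.12,0,0,0,0.04,-0.01,0.085],[-0.12,0,0,0,0.04,0,0.085],[0,0,0,0,0.04,0,0.085],[0,0,0,0,0.04,0,0.085],[0,0,0,0,0,0,0.085]]]'
python3 - <<'E'
from h import *
go(None)
import pickle
m=ctrl.camera_model("wrist"); p,d=ctrl.snapshot("wrist"); cv2.imwrite("pics/w2.png",p); np.save("pics/w2.npy",d)
pickle.dump(m,open("pics/w2.pkl","wb"))
print(w2px(m,[.48,.17,.122]))
E
```

```text
clock: 3.4
tcp_pos: [0.493, 0.0928, 0.4046]
eef_rot: [0.703, -0.077, 0.703, 0.077]
ft_force: [0.5, -0.5, 0.0]
grip_width: 0.0847
t 3.4 tcp [0.493  0.0928 0.4046] zyaw 0.2178 xdir [-0.  0. -1.] F [ 0.47 -0.5   0.03] w 0.0847
[321.1956881   91.51850337]
```

View pics/w2.png

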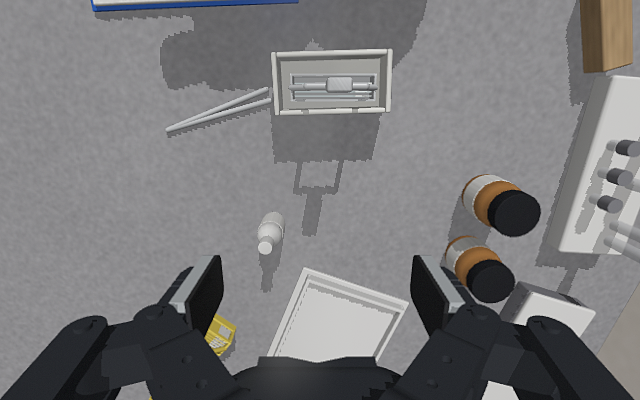

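The steel carrier stands in the dish, with its tab at about (340,85). I'll crop closely before the grasp and measure the tab's top by depth.

Run:
```python
from h import *
import pickle
p=cv2.imread("pics/w2.png"); d=np.load("pics/w2.npy"); m=pickle.load(open("pics/w2.pkl","rb"))
cv2.imwrite("pics/crop2.png",cv2.resize(p[45:120,265:395],None,fx=6,fy=6,interpolation=cv2.INTER_CUBIC))
pts=[]
for v in range(65,105):
    for u in range(275,390):
        if d[v,u]>0:
            q=px2w(m,u,v,d[v,u]); pts.append([u,v,*q])
P=np.array(pts); t=P[P[:,4]>.125]; print("tab top",len(t),t.min(0).round(4),t.max(0).round(4),np.median(t,0).round(4))
b=P[(P[:,4]>.075)&(P[:,4]<.112)]; print("bar",len(b),b.min(0).round(3),b.max(0).round(3))
c=b[:,2:4]-b[:,2:4].mean(0); U,S,V=np.linalg.svd(c); print("dir",V[0],np.arctan(V[0][1]/V[0][0]))
e=(b[:,2:4]-b[:,2:4].mean(0))@V[0]; print(b[:,2:4].mean(0)+V[0]*(e.min()+e.max())/2, e.max()-e.min())
```

```text
tab top 378 [3.270e+02 7.700e+01 4.820e-01 1.712e-01 1.254e-01] [3.520e+02 9.100e+01 5.005e-01 1.835e-01 1.380e-01] [3.390e+02 8.400e+01 4.910e-01 1.774e-01 1.354e-01]
bar 317 [3.04e+02 8.00e+01 4.65e-01 1.69e-01 9.20e-02] [3.69e+02 9.20e+01 5.17e-01 1.85e-01 1.08e-01]
dir [0.97624891 0.21665194] 0.21838363789468546
[0.4916357  0.17727296] 0.05331517470843618
```

View pics/crop2.png

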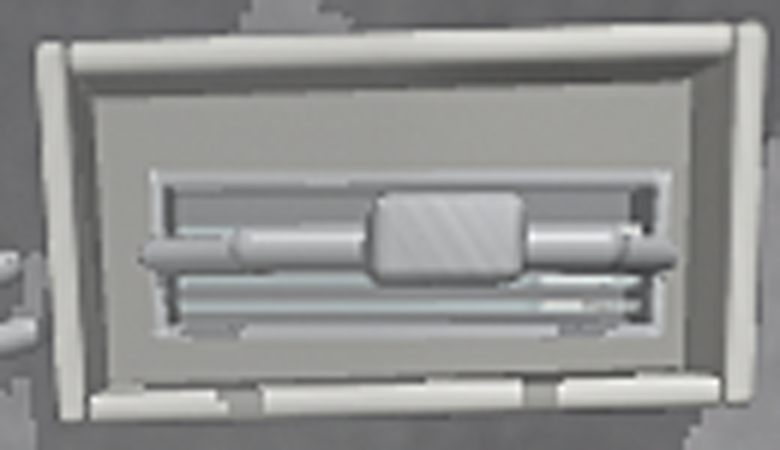

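The crop confirms one steel carrier in the dish. The tab's centre is at about (339,85), its top is at z 0.1365 (expected about 0.136), and the bar is 53 mm over its ends (expected 54).

Run:
```python
from h import *
go([.4913,.1775,.2775],.2184)
```

```text
t 3.45 tcp [0.4934 0.0918 0.4046] zyaw 0.2168 xdir [-0. -0. -1.] F [ 0.15 -0.51 -0.52] w 0.0848
turn tool [-0.0016 -0.     -0.    ]
shift tool (before turn) [0.1271 0.0842 0.0165]
shift tool (after turn) [0.1271 0.0842 0.0166]
```

```bash
python3 -m inch '[[[0,0,0,0,0.03,0.006,0.085],[0,0,0,0,0.03,0.006,0.085],[0,0,0,0.03,0.024,0.0045,0.085],[0,0,0,0.035,0,0,0.085],[0,0,0,0.03,0,0,0.06],[0,0,0,0,0,0,0.06]]]'
python3 - <<'E'
from h import *
go([.4913,.1775,.2775],.2184)
import pickle
m=ctrl.camera_model("wrist"); p,d=ctrl.snapshot("wrist"); cv2.imwrite("pics/w3.png",p)
print(w2px(m,[.4913,.1775,.1365]))
E
```

```text
clock: 4.2
tcp_pos: [0.4909, 0.1752, 0.3076]
eef_rot: [0.701, -0.076, 0.705, 0.075]
ft_force: [-1.1, -0.7, 0.4]
grip_width: 0.06
t 4.2 tcp [0.4909 0.1752 0.3076] zyaw 0.2138 xdir [-0.005 -0.002 -1.   ] F [-1.06 -0.72  0.36] w 0.06
turn tool [-0.0046 -0.     -0.    ]
shift tool (before turn) [0.0301 0.0022 0.001 ]
shift tool (after turn) [0.0301 0.0022 0.0011]
[318.71928437 255.96611369]
```

View pics/w3.png

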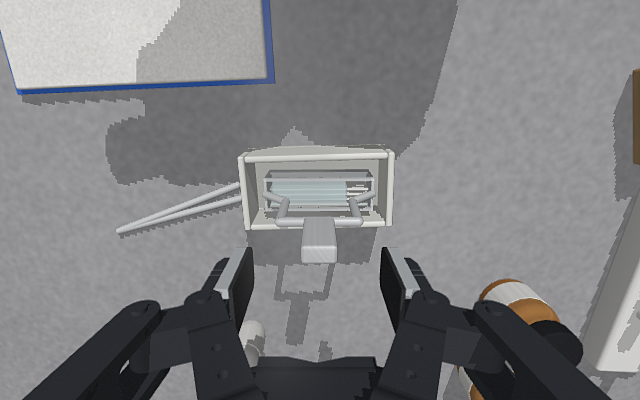

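The tab's top is seen at (319,255) and predicted at (319,256), so I'll go down and grip.

```bash
python3 -m inch '[[[0,0,0,0.015,0.001,0.001,0.06],[0,0,0,0.015,0.001,0,0.06],[0,0,0,0,0,0,0.05],[0,0,0,0,0,0,0.012],[0,0,0,0,0,0,0.012],[0,0,0,0,0,0,0.012],[0,0,0,0,0,0,0.012],[0,0,0,0,0,0,0.012]]]'
python3 - <<'E'
from h import *
go([.4913,.1775,.2775],.2184)
E
```

```text
clock: 5.25
tcp_pos: [0.4924, 0.1787, 0.2799]
eef_rot: [0.703, -0.076, 0.703, 0.076]
ft_force: [-1.3, 0.6, -0.1]
grip_width: 0.0165
t 5.25 tcp [0.4924 0.1787 0.2799] zyaw 0.2161 xdir [ 0.  0. -1.] F [-1.25  0.6  -0.11] w 0.0165
turn tool [-0.0023  0.      0.    ]
shift tool (before turn) [ 0.0024 -0.0009 -0.0013]
shift tool (after turn) [ 0.0024 -0.0009 -0.0013]
```

```bash
python3 -m inch '[[[0,0,0,-0.01,0,0,0.012],[0,0,0,-0.02,0,0,0.012],[0,0,0,-0.03,0,0,0.012],[0,0,0,-0.025,0,0,0.012],[0,0,0,0,0,0,0.012]]]'
python3 - <<'E'
from h import *
go([.5846,-.0186,.351],-.143)
E
```

```text
clock: 5.88
tcp_pos: [0.4932, 0.1789, 0.367]
eef_rot: [0.704, -0.076, 0.701, 0.077]
ft_force: [0.5, 0.7, -1.5]
grip_width: 0.0165
t 5.88 tcp [0.4932 0.1789 0.367 ] zyaw 0.216 xdir [ 0.004  0.002 -1.   ] F [ 0.48  0.75 -1.53] w 0.0165
turn tool [ 3.59e-01 -2.00e-04 -1.60e-03]
shift tool (before turn) [ 0.016  -0.2125  0.0469]
shift tool (after turn) [ 0.0164 -0.1825  0.1186]
```

```bash
python3 -m inch '[[[0.06,0,0,0,0,0,0.012],[0.06,0,0,0,0,0,0.012],[0.06,0,0,0,0,0,0.012],[0.06,0,0,0,0,0,0.012],[0.06,0,0,0,0,0,0.012],[0.059,0,0,0,0,0,0.012],[0,0,0,0,0,0,0.012]]]'; python3 -m inch '[[[0,0,0,0,-0.012,0.008,0.012],[0,0,0,0,-0.02,0.013,0.012],[0,0,0,0,-0.022,0.015,0.012],[0,0,0,0,-0.022,0.015,0.012],[0,0,0,0,-0.022,0.015,0.012],[0,0,0,0,-0.022,0.015,0.012],[0,0,0,0,-0.022,0.014,0.012],[0,0,0,0,-0.022,0.012,0.012],[0,0,0,0.016,-0.018,0.0115,0.012],[0,0,0,0,0,0,0.012],[0,0,0,0,0,0,0.012]]]'
python3 - <<'E'
from h import *
go([.5846,-.0186,.351],-.143)
for n in ("wrist","scene"):
    m=ctrl.camera_model(n); p,d=ctrl.snapshot(n); cv2.imwrite(f"pics/{n}4.png",p); np.save(f"pics/{n}4.npy",d)
p1=cv2.imread("pics/wrist4.png")[100:340,160:480]; p2=cv2.imread("pics/scene4.png")[130:250,220:380]
o=np.hstack([cv2.resize(p1,(400,300)),cv2.resize(p2,(400,300),interpolation=cv2.INTER_CUBIC)]); cv2.imwrite("pics/c4.png",o)
E
```

```text
clock: 6.75
tcp_pos: [0.4919, 0.1785, 0.3635]
eef_rot: [0.705, 0.05, 0.706, -0.051]
ft_force: [-0.1, -0.3, -1.5]
grip_width: 0.0167
clock: 8.12
tcp_pos: [0.5833, -0.0185, 0.3479]
eef_rot: [0.705, 0.051, 0.706, -0.05]
ft_force: [-0.6, -0.1, -1.6]
grip_width: 0.0171
t 8.12 tcp [ 0.5833 -0.0185  0.3479] zyaw -0.143 xdir [-0.002  0.    -1.   ] F [-0.64 -0.1  -1.65] w 0.0171
turn tool [-0.  0. -0.]
shift tool (before turn) [-0.0031  0.      0.0013]
shift tool (after turn) [-0.0031  0.      0.0013]
```

View pics/c4.png

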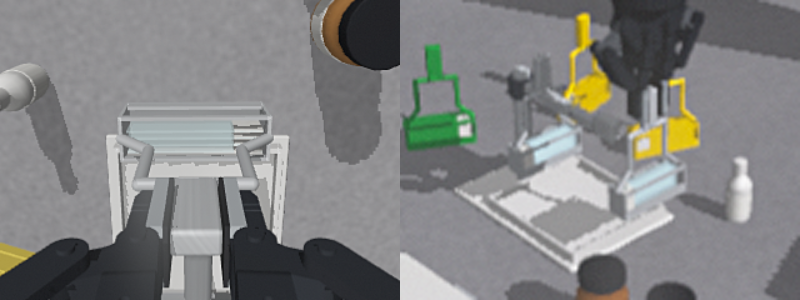

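The carrier hangs upright from the jaws and is lined up with the arm's free end. I'll measure bar, tab and tilt from depth before threading.

Run:
```python
from h import *
m=ctrl.camera_model("wrist"); d=np.load("pics/wrist4.npy")
dr=np.array([.1425,.99,0]); ex=np.array([.99,-.1425,0]); tip=np.array([.576,-.078,.149])
def st(u0,u1,v0,v1):
    q=np.array([px2w(m,u,v,d[v,u]) for v in range(v0,v1) for u in range(u0,u1) if d[v,u]>0])-tip
    return np.c_[q@ex,q@dr,q[:,2]]
# crop scale 320/400=.8 : tab top crop (175-218,232-255), bar crop v 178-190
t=st(300,335,285,304); t=t[t[:,2]>.03]; print("tabtop rel tip",t.min(0).round(4),t.max(0).round(4),np.median(t,0).round(4))
for a,b in ((268,290),(336,360)):
    q=st(a,b,238,256); q=q[q[:,2]>0]; print("bar side",np.median(q,0).round(4),q[:,2].max().round(4))
q=st(257,372,180,196); print("body rim", q[:,0].min().round(4),q[:,0].max().round(4), np.median(q,0).round(4))
```

```text
tabtop rel tip [-0.0071  0.0551  0.0538] [0.0068 0.0649 0.0574] [-0.0002  0.0605  0.0558]
bar side [-0.0201  0.0624  0.0149] 0.044
bar side [0.0138 0.071  0.0334] 0.0442
body rim -0.0608 0.0544 [-0.0024  0.0716 -0.0679]
```

```bash
python3 -m inch '[[[0,0,0,0,-0.01,0,0.012],[0,0,0,0,-0.015,0,0.012],[0,0,0,0,-0.015,0,0.012],[0,0,0,0,-0.015,0,0.012],[0,0,0,0,-0.015,0,0.012],[0,0,0,0,-0.015,0,0.012],[0,0,0,0,-0.014,0,0.012],[0,0,0,0,0,0,0.012],[0,0,0,0,0,0,0.012]]]'
python3 - <<'E'
from h import *
go(None,-.143)
s=ctrl.observe(); p=np.array(s["tcp_pos"])-[.576,-.078,0]; print("along",p@[.1425,.99,0],"across",p@[.99,-.1425,0],"bar z rel tip",p[2]-.19-.149)
E
```

```text
clock: 9.35
tcp_pos: [0.5696, -0.1163, 0.3486]
eef_rot: [0.705, 0.051, 0.705, -0.05]
ft_force: [0.6, 0.5, -1.1]
grip_width: 0.0167
t 9.35 tcp [ 0.5696 -0.1163  0.3486] zyaw -0.143 xdir [-0.  0. -1.] F [ 0.64  0.49 -1.06] w 0.0167
turn tool [-0.  0. -0.]
along -0.03883477218778715 across -0.0009194405802965362 bar z rel tip 0.009649128457804385
```

```bash
python3 -m inch '[[[0,0,0,0.004,0,0,0.012],[0,0,0,0.005,0,0,0.012],[0,0,0,0.004,0,0,0.012],[0,0,0,0.002,0,0,0.012],[0,0,0,0,0,0,0.012],[0,0,0,0,0,0,0.012]]]';for i in 1; do python3 -m inch '[[[0,0,0,0.001,0,0,0.012],[0,0,0,0.001,0,0,0.012],[0,0,0,0,0,0,0.012],[0,0,0,0,0,0,0.012]]]'; done; python3 -m inch '[[[0,0,0,0.001,0,0,0.012],[0,0,0,0,0,0,0.012],[0,0,0,0,0,0,0.012]]]'
```

```text
clock: 10.1
tcp_pos: [0.5696, -0.1164, 0.3338]
eef_rot: [0.705, 0.051, 0.705, -0.051]
ft_force: [0.1, 0.6, -2.0]
grip_width: 0.0168
clock: 10.6
tcp_pos: [0.5695, -0.1164, 0.3317]
eef_rot: [0.705, 0.051, 0.705, -0.051]
ft_force: [-1.3, 0.5, -1.3]
grip_width: 0.0167
clock: 10.98
tcp_pos: [0.5695, -0.1164, 0.3307]
eef_rot: [0.705, 0.051, 0.705, -0.051]
ft_force: [-0.6, 0.1, -2.0]
grip_width: 0.017
```

```bash
python3 -m inch '[[[0,0,0,0.001,0,0,0.012],[0,0,0,0,0,0,0.012],[0,0,0,0,0,0,0.012]]]'; python3 -m inch '[[[0,0,0,0.001,0,0,0.012],[0,0,0,0,0,0,0.012],[0,0,0,0,0,0,0.012]]]'
```

```text
clock: 11.35
tcp_pos: [0.5695, -0.1164, 0.3297]
eef_rot: [0.705, 0.05, 0.705, -0.051]
ft_force: [-0.4, -0.3, -1.9]
grip_width: 0.0168
clock: 11.72
tcp_pos: [0.5696, -0.1164, 0.3288]
eef_rot: [0.705, 0.051, 0.705, -0.051]
ft_force: [0.1, -0.6, -1.0]
grip_width: 0.0169
```

```bash
python3 -m inch '[[[0,0,0,0.001,0,0,0.012],[0,0,0,0,0,0,0.012],[0,0,0,0,0,0,0.012]]]'
```

```text
clock: 12.1
tcp_pos: [0.5696, -0.1164, 0.3278]
eef_rot: [0.705, 0.051, 0.705, -0.051]
ft_force: [0.0, -0.1, 0.5]
grip_width: 0.0171
```

Contact at TCP z of about 0.329, pressing about 2 N. I'll slide inward lightly.

```bash
python3 -m inch '[[[0,0,0,0,-0.002,0,0.012],[0,0,0,0,-0.002,0,0.012],[0,0,0,0,-0.002,0,0.012],[0,0,0,0,-0.002,0,0.012],[0,0,0,0,-0.002,0,0.012],[0,0,0,0,0,0,0.012]]]'; for i in 1; do python3 -m inch '[[[0,0,0,0,-0.002,0,0.012],[0,0,0,0,-0.001,0,0.012],[0,0,0,0,0,0,0.012],[0,0,0,0,0,0,0.012]]]'; done
```

```text
clock: 12.85
tcp_pos: [0.5681, -0.1266, 0.3277]
eef_rot: [0.705, 0.05, 0.705, -0.051]
ft_force: [-0.0, 2.1, 0.7]
grip_width: 0.0167
clock: 13.35
tcp_pos: [0.5675, -0.1296, 0.3275]
eef_rot: [0.705, 0.05, 0.705, -0.051]
ft_force: [-0.0, -2.1, -1.0]
grip_width: 0.0169
```

```bash
python3 -m inch '[[[0,0,0,0,-0.001,0,0.012],[0,0,0,0,0,0,0.012],[0,0,0,0,0,0,0.012]]]'; python3 -m inch '[[[0,0,0,0,-0.001,0,0.012],[0,0,0,0,0,0,0.012],[0,0,0,0,0,0,0.012]]]'
```

```text
clock: 13.72
tcp_pos: [0.5675, -0.1302, 0.3276]
eef_rot: [0.705, 0.051, 0.705, -0.05]
ft_force: [-1.0, -1.3, -1.6]
grip_width: 0.0168
clock: 14.1
tcp_pos: [0.5674, -0.1312, 0.3277]
eef_rot: [0.705, 0.051, 0.705, -0.05]
ft_force: [0.3, -0.3, -1.1]
grip_width: 0.0173
```

The upward push vanished and the drag reversed at along ≈ -52 mm, so the bar is at the notch's edge (camera estimate -55.5). I'll go 1 mm further, then lower in small steps.

```bash
python3 -m inch '[[[0,0,0,0,-0.001,0,0.012],[0,0,0,0.001,0,0,0.012],[0,0,0,0,0,0,0.012],[0,0,0,0,0,0,0.012]]]'; python3 -m inch '[[[0,0,0,0.001,0,0,0.012],[0,0,0,0,0,0,0.012],[0,0,0,0,0,0,0.012]]]'
```

```text
clock: 14.6
tcp_pos: [0.5673, -0.1323, 0.3267]
eef_rot: [0.705, 0.051, 0.705, -0.051]
ft_force: [0.2, 0.4, -1.7]
grip_width: 0.0166
clock: 14.98
tcp_pos: [0.5673, -0.1322, 0.3257]
eef_rot: [0.705, 0.051, 0.705, -0.051]
ft_force: [-0.2, 0.6, -2.0]
grip_width: 0.0169
```

```bash
python3 -m inch '[[[0,0,0,0.001,0,0,0.012],[0,0,0,0,0,0,0.012],[0,0,0,0,0,0,0.012]]]'; python3 -m inch '[[[0,0,0,0.001,0,0,0.012],[0,0,0,0,0,0,0.012],[0,0,0,0,0,0,0.012]]]'
```

```text
clock: 15.35
tcp_pos: [0.5673, -0.1322, 0.3247]
eef_rot: [0.705, 0.051, 0.705, -0.051]
ft_force: [0.1, -0.5, -1.5]
grip_width: 0.0169
clock: 15.72
tcp_pos: [0.5673, -0.1323, 0.3238]
eef_rot: [0.705, 0.051, 0.705, -0.051]
ft_force: [0.3, -1.4, -1.9]
grip_width: 0.0167
```

```bash
python3 -m inch '[[[0,0,0,0.0005,0,0,0.012],[0,0,0,0,0,0,0.012],[0,0,0,0,0,0,0.012]]]'
python3 - <<'E'
from h import *
p,d=ctrl.snapshot("scene"); q,e=ctrl.snapshot("wrist")
cv2.imwrite("pics/s5.png",p); cv2.imwrite("pics/w5.png",q); np.save("pics/w5.npy",e)
o=np.hstack([cv2.resize(q[120:345,180:480],(400,300)),cv2.resize(p[135:225,240:360],(400,300),interpolation=cv2.INTER_CUBIC)]); cv2.imwrite("pics/c5.png",o)
E
```

```text
clock: 16.1
tcp_pos: [0.5673, -0.1323, 0.3233]
eef_rot: [0.705, 0.05, 0.705, -0.051]
ft_force: [0.6, -0.6, -1.0]
grip_width: 0.0167
```

View pics/c5.png

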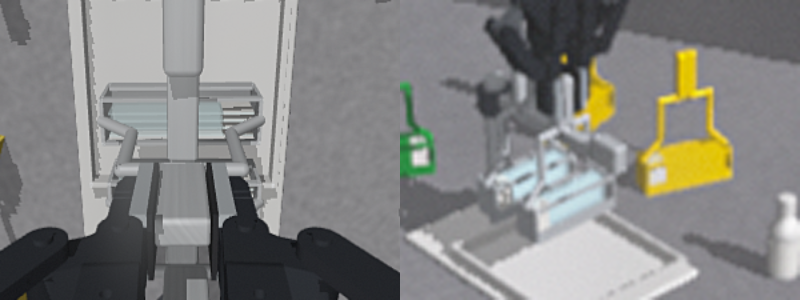

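The arm passes through the bail and the bar lies in the notch behind the cap. The carrier is level and the first carrier is in place. I'll confirm floor contact.

```bash
python3 -m inch '[[[0,0,0,0.0007,0,0,0.012],[0,0,0,0,0,0,0.012],[0,0,0,0,0,0,0.012]]]'
python3 - <<'E'
from h import *
m=ctrl.camera_model("wrist"); d=np.load("pics/w5.npy")
dr=np.array([.1425,.99,0]); ex=np.array([.99,-.1425,0]); tip=np.array([.576,-.078,.149])
q=np.array([px2w(m,u,v,d[v,u]) for v in range(283,304) for u in range(300,337) if d[v,u]>0])-tip
q=q[q[:,2]>.02]; q=np.c_[q@ex,q@dr,q[:,2]]; print("tab top rel tip",np.median(q,0).round(4),q.min(0).round(4),q.max(0).round(4))
E
```

```text
clock: 16.58
tcp_pos: [0.5673, -0.1323, 0.3226]
eef_rot: [0.705, 0.05, 0.705, -0.051]
ft_force: [0.3, -0.4, 1.2]
grip_width: 0.0165
tab top rel tip [ 0.0006 -0.0546  0.0296] [-0.0068 -0.0602  0.0268] [ 0.0079 -0.0503  0.0316]
```

```bash
python3 -m inch '[[[0,0,0,-0.001,0,0,0.012],[0,0,0,0,0,0,0.012],[0,0,0,0,0,0,0.02],[0,0,0,0,0,0,0.026],[0,0,0,0,0,0,0.032],[0,0,0,0,0,0,0.04],[0,0,0,0,0,0,0.05],[0,0,0,0,0,0,0.05],[0,0,0,0,0,0,0.05]]]'
```

```text
clock: 17.7
tcp_pos: [0.5672, -0.1322, 0.3235]
eef_rot: [0.705, 0.051, 0.705, -0.051]
ft_force: [-0.6, 0.6, 1.0]
grip_width: 0.0503
```

```bash
python3 -m inch '[[[0,0,0,-0.01,0,0,0.05],[0,0,0,-0.015,0,0,0.05],[0,0,0,-0.02,0,0,0.05],[0,0,0,-0.02,0,0,0.05],[0,0,0,-0.02,0,0,0.05],[0,0,0,-0.015,0.0,0,0.05],[0,0,0,0,0.02,0,0.05],[0,0,0,0,0,0,0.05],[0,0,0,0,0,0,0.05]]]'
python3 - <<'E'
from h import *
m=ctrl.camera_model("wrist")
p,_=ctrl.snapshot("scene"); q,d=ctrl.snapshot("wrist"); np.save("pics/w6.npy",d)
cv2.imwrite("pics/w6.png",q)
c=q[60:360,160:560]
o=np.hstack([c,cv2.resize(p[135:225,240:360],(400,300),interpolation=cv2.INTER_CUBIC)]); cv2.imwrite("pics/c6.png",o)
dr=np.array([.1425,.99,0]); ex=np.array([.99,-.1425,0]); tip=np.array([.576,-.078,.149])
q=np.array([px2w(m,u,v,d[v,u]) for v in range(60,398) for u in range(270,370) if d[v,u]>0])-tip
q=np.c_[q@ex,q@dr,q[:,2]]
for a,b in ((-.075,-.03),(-.12,-.088)):
    t=q[(q[:,2]>.02)&(q[:,2]<.05)&(q[:,1]>a)&(q[:,1]<b)&(abs(q[:,0])<.015)]; print(len(t),t.min(0).round(4),t.max(0).round(4),np.median(t,0).round(4)) if len(t) else print(0)
E
```

```text
clock: 18.82
tcp_pos: [0.5699, -0.112, 0.4227]
eef_rot: [0.705, 0.05, 0.706, -0.05]
ft_force: [0.2, -0.2, -0.6]
grip_width: 0.0504
415 [-0.0093 -0.0606  0.0201] [ 0.0083 -0.0501  0.0319] [-0.0004 -0.0529  0.0298]
409 [-0.0074 -0.1082  0.0201] [ 0.0103 -0.0981  0.032 ] [ 0.0012 -0.1004  0.0295]
```

View pics/c6.png

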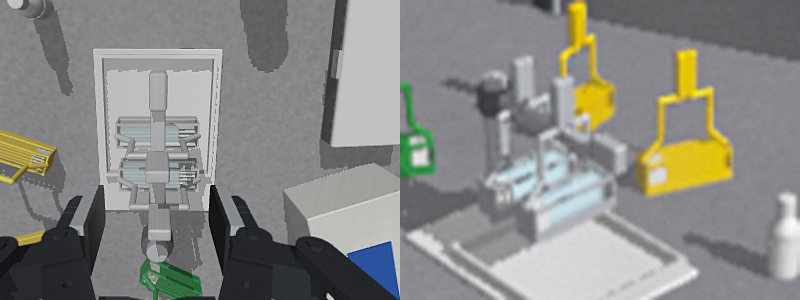

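Both carriers hang upright. Their tab tops are level at +29.8 and +29.5 mm and sit 47.5 mm apart along the arm, and the gripper is clear.

```bash
python3 -c "
from rig import ctrl
print(ctrl.hand_in())"
```

```text
the job is handed in; nothing more can be done
None
```

The second carrier now hangs in the free notch in front of the first, and I handed the job in at about 19 s of the 61 s allowed; no verdict was reported.

**What I did:** I gripped the steel carrier in the dish by its tab, lifted it clear and threaded its bail over the end cap. Pressing about 2 N, I slid the crossbar inward until the push vanished at about 52 mm inward of the cap's middle. I lowered it to the notch floor, about 6 mm below first contact with the flat, with about 3 N of load at the most. Then I eased off, opened the jaws and backed away.

**Last checks, from the wrist camera's depth picture:**

| Check | Second carrier | First carrier |
|---|---|---|
| Tab top above the cap's top | 29.8 mm | 29.5 mm |
| Crossbar underside below the cap's top (allowed 13–19 mm) | about 17 mm | about 17.5 mm |
| Distance inward of the cap's middle | about 54 mm (allowed 20–66) | about 102 mm (allowed 95–112) |

- **Position:** The crossbar heights come from the tab tops being 47 mm above the underside. The carriers are 47.5 mm apart, the short end of the notch's 47–75 mm range.
- **Upright and clear:** Both look upright and the hand is clear of everything.

**Disagreements:**
- The crossbars measure about 2 mm lower than the nominal 15 mm. Both are equally low, so I put it down to camera calibration.
- The jaws read about 17 mm on the 18 mm tab.
- Speeds were not measured, and I did not re-measure the bystanders' positions.

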